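# Seat the wind-up spit turner and wind it

## Task

Set the wind-up spit turner gently into the pocket of the steel bracket, flat and square with its brass nose in the notch towards the fire trough, and let it go. Then wind its brass key clockwise, a part turn at a time, until it comes up against its stop, and leave it wound and the turner still fully seated. Never let the turner drop or tip over, and leave the firelighter box, the bowl and the probe where they are.

Things in the scene. Friction and masses are not known exactly. Their poses are not given: they have to be found in the camera images.
- turner: loose wind-up spit turner, 0.7 kg aluminium case, 120 mm long (x), 56 wide (y); origin: centre of underside, z up. Rear half (x 0 to +60) is a block 84 mm high with flat top, to be gripped across its 56 mm width. Front half has a red face sloping 30 degrees from level, from 82 mm high at x = 0 down to 48 at x = -60, carrying the key
- turner_nose (a point): centre of the free end of the turner's brass nose (round, 24 mm diameter, sticking 16 mm out of the +x end): 76 mm along +x from the turner's origin and 40 mm above its underside; axes as the turner's
- key_grip (a point): middle of the wing of the brass key, on the key's axis 29 mm out from the red face; turns with the key. Wing: flat plate 60 mm long (x), 10 thick (y), 32 high (z), 13 to 45 mm out from the face on a 12 mm stem. z = key axis, out of the face, leaning 30 degrees from vertical to the turner's -x; it meets the face at turner (-30, 0, 65) mm
- key (a joint): turn of the key in rad; grows as it is wound clockwise seen from outside (looking at the red face). 0 = run down, wing pointing up and down the slope; hard stop when fully wound, at 3.8. It stays where it is left; winding takes 0.15 to 0.25 N m, rising as it is wound
- bracket: fixed dark steel bracket; origin: centre of its pocket, on the shelf surface, x towards the trough, z up. Pocket 124 (x) by 60 mm (y) inside, floor 8 mm above the origin, walls 8 thick, tops at 30; the +x wall has cheeks 58 high with a notch 28 wide between (bottom at 30) for the turner's nose. Seated, the turner has the bracket's axes, its origin 8 mm above this one
- trough (a point): centre of the floor of the low grey fire trough fixed to the bracket's +x side: 200 mm along x from the bracket's origin; 200 mm (x) by 154 mm (y), 42 mm high, with a spit lying over it along x at 48 mm height; axes as the bracket's
- firelighter_box: bystander: brushed aluminium firelighter box, 87 x 127 x 49 mm, origin at the centre of its underside
- pinch_bowl: bystander: orange bowl, 90 mm across, 42 mm high, origin at the centre of its underside
- probe: bystander: meat thermometer probe in its black sleeve, 173 mm long (x), 30 mm wide, 14 mm high, lying on the shelf; origin on its underside near the middle
Not all that is in view belongs to the job. Leave any black, pink or purple look-alike of the turner alone.

How it is judged:
On the way, in this order (a step that is already met when the one before it is completed fails the run):
1. the turner sits flat and square on the pocket floor, nose in the notch, and is let go (horizontal distance between turner and bracket below 0.005 m and z of turner in the frame of bracket below 0.0105 m and angle between turner's own z axis and vertical below 0.04 rad and angle between the x axis of turner and the x axis of bracket, either way round below 0.07 rad and x of turner_nose in the frame of bracket above 0.07 m and contact force between the fingers and turner below 0.1 N), for 0.2 s.
2. the key is wound up to its stop, the turner still in its pocket (value of joint key above 3.6 rad and horizontal distance between turner and bracket below 0.008 m), for 0.1 s.
At the end, for the whole second after the job is handed in: turner at rest in the pocket: within 5 mm of the bracket in plan, underside at most 10.5 mm above its origin, tilt under 0.04 rad, square within 0.07 rad, nose end over 70 mm towards the trough; key at rest at 3.55 rad or more; box, bowl, probe within 30 mm of their starts (horizontal distance between turner and bracket below 0.005 m and z of turner in the frame of bracket below 0.0105 m and angle between turner's own z axis and vertical below 0.04 rad and angle between the x axis of turner and the x axis of bracket, either way round below 0.07 rad and x of turner_nose in the frame of bracket above 0.07 m and value of joint key above 3.55 rad and linear speed of turner below 0.02 m/s and velocity of joint key between -0.05 and 0.05 rad/s and distance of each of firelighter_box, pinch_bowl, probe from where it was at the start of the episode below 0.03 m); the robot touches nothing.
It fails at once if the turner is dropped or thrown (moves faster than 0.45 m/s while not held) (linear speed of turner above 0.45 m/s and contact force between the fingers and turner below 0.1 N).
It fails at once if the turner is tipped more than 0.6 rad (angle between turner's own z axis and vertical above 0.6 rad).
It fails at once if the firelighter box is pushed 30 mm or more (distance of firelighter_box from where it was at the start of the episode above 0.03 m).
It fails at once if the pinch bowl is pushed 30 mm or more (distance of pinch_bowl from where it was at the start of the episode above 0.03 m).
It fails at once if the probe is pushed 30 mm or more (distance of probe from where it was at the start of the episode above 0.03 m).
It also fails if it takes over 72 s, if anything falls off the work surface, if the arm or the gripper's body presses on something with over 40 N, if the wrist force passes 120 N, or if a joint passes its speed limit or range.

## Robot

A 7-joint arm with a two-finger parallel gripper is mounted at the origin on the work surface. World frame = base frame: x ahead of the robot, y to its left, z up, the work surface at z = 0. Lengths are in m, angles in rad, forces in N, time in s.
With the tool pointing down it reaches from about 0.35 to 0.9 m from the base axis. Payload 8.1 kg.
Tool frame: the origin (TCP) lies on the centre line of the jaws, within the pads' length; the fingertips stand 11 mm ahead of it and the grasp point (between the pads) lies 8 mm behind it; z points along the fingers, x is the direction in which the jaws open and shut, and the axes are right-handed (so a half turn about z gives the same grasp; the last joint's range is limited). The gripper opens to 92 mm and grips with 3 to 60 N. Pads are 19 mm wide; open, the fingers measure 130 mm over their backs; the gripper's body (75 mm by 190 mm) begins 47 mm behind the grasp point.
Start: joints at [1.12, 0.434, 0.025, 1.573, -0.012, 1.134, -0.075], TCP at [0.213, -0.588, 0.238] pointing down, gripper open.
Joint ranges: [-2.62, 2.62], [-0.44, 2.09], [-1.27, 1.32], [0.08, 2.57], [-1.32, 4.46], [0.12, 2], [-2.74, 2.74]. Speed limits (rad/s): [2.22, 2.22, 3.01, 3.01, 3.14, 3.14, 3.14].

## Interface

Orientations are given as a rotation vector (axis times angle).
In Python, from cell import observe, eyes, ticket, finder gives the robot as it stands.
- The arm moves only by the tool arm_command, never from a script. Its argument "plan" is a list of rows, each an object with "translation": the shift along the tool's x, y, z scaled (see below), a list of three; "turn": the turn, a rotation vector about the tool's x, y, z scaled (see below), a list of three; "hand": the opening, from 0 (shut) to 1 (fully open). In form: [{"translation": [x, y, z], "turn": [wx, wy, wz], "hand": hand}, ...]. A call has 1 to 20 rows; each row is the pose to reach, as a shift and turn from the pose commanded when the call began, along the tool's axes at that moment; what a row does not reach only later rows make up. The controller multiplies each number of a shift by 120 mm and each number of a turn by pi/2 rad. A row lasts 1/8 s, in which the tool goes at most 62.5 mm and 10.7 degrees, less where a joint would pass 70% of its speed; a pose out of reach is approached as far as the arm can. A call with a number of a shift or a turn outside -1 to 1 is refused whole. A call with a gripper value outside its range is refused whole. The fingers move at their own pace and stop on an object; "squeeze" is the grip in N (left out, the last holds). Time passes only in rows, so rows that repeat a pose let the fingers close. It gives the time, the measured TCP pose, the force and the opening at its end, in the units of the state.
- observe(): the state, without advancing time (a new reading comes with each control period).
- eyes.get_image(name): name is "scene" or "top"; returns (picture, depth): 384x512x3 uint8, blue, green, red; 384x512 float32, m along the optical axis (not along the pixel's ray), 0 where there is no reading.
- eyes.calibration(name): a dict with "K" (3x3 intrinsics, pixels), "origin" and "attitude" of the camera in the world. Camera axes: x right, y down, z forward; pixel columns grow to the right and rows downward; lengths in m; the calibration is good to about 2 mm. A picture is of the moment at which its call begins. calibration takes no time and is no camera call.
- ticket.sign_off(): hands the job in, once; it reports no verdict.
Trained networks look in the newest picture that a camera, given by its name, has taken for a name from the list of things; names that differ only in an ending like _2 or _b are one class to them, and where a whole thing is asked for, a point or a joint stands for the part that bears it (a point fixed in the world has none). Each returns a list of dicts, best first, with "score" (0 to 1); they miss things now and then, are a little off and sometimes report something else, mostly with a low value. They report only what shows in the picture. A call takes as long as a camera call. They do not tell look-alikes from the thing itself.
- finder.boxes_of(camera, name): "rect" ([left, top, right, bottom] in pixels, round what is visible of it).
The state is a dict: "clock": time; "joints": joint angles; "dq": joint speeds; "joint_efforts": joint torques, N m; "position": TCP position; "ee_rot": TCP orientation; "force": force on the tool from outside, world axes, zero at the start; "ft_torque": the same for the moment, N m; "width": opening from 0.0 (shut) to 1.0 (fully open).
Only numpy, scipy, OpenCV 4.12 (cv2) and the standard library are available. Lean on these libraries where they do the work, as an engineer would, in place of code of your own. Each camera call takes 0.05 s, during which the arm holds its last target. There are 200 camera calls.

## Working session

There is one attempt and no reset: what is moved stays moved. The work goes in short steps, Python scripts to look and compute and a tool call to move; the robot and the scene stay as the last step left them, time stands still between calls to the robot, and variables do not carry over. Pictures are saved under pics/ and viewed, about 8 in all and at most 12, crops included, and the job is handed in when it is done.

Besides the shell and the picture viewer there is one more tool, called after "Emit:" as name([rows], argument=value, ...), one row to a line, values as JSON. arm_command: Moves the arm, as the interface text tells. Its arguments: {"type":"object","properties":{"plan":{"type":"array","items":{"type":"object","properties":{"translation":{"type":"array","items":{"type":"number"}},"turn":{"type":"array","items":{"type":"number"}},"hand":{"type":"number"}}}},"squeeze":{"type":"number"}},"required":["plan"]}

```bash
ls; mkdir -p pics; cat > h.py <<'E'
import numpy as np,cv2
from cell import observe,eyes,ticket,finder
from scipy.spatial.transform import Rotation as R
def cal(n):
    c=eyes.calibration(n);A=np.array(c["attitude"],float)
    if A.shape!=(3,3): A=R.from_rotvec(A).as_matrix() if A.size==3 else R.from_quat(A).as_matrix()
    return np.array(c["K"]),np.array(c["origin"]),A
def cloud(n,d):
    K,o,A=cal(n);v,u=np.mgrid[:d.shape[0],:d.shape[1]]
    p=np.stack([(u-K[0,2])/K[0,0]*d,(v-K[1,2])/K[1,1]*d,d],-1)
    p=p@A.T+o;p[d==0]=np.nan;return p
def proj(n,P):
    K,o,A=cal(n);q=(np.atleast_2d(P)-o)@A@K.T;return q[:,:2]/q[:,2:]
E
python3 - <<'E'
from h import *
for n in("scene","top"):
    print(n,eyes.calibration(n))
    im,d=eyes.get_image(n);cv2.imwrite(f"pics/{n}0.png",im);np.save(f"{n}0.npy",d)
    P=cloud(n,d)
    for t in("turner","key","bracket","trough","firelighter_box","pinch_bowl","probe"):
        for b in finder.boxes_of(n,t)[:4]:
            l,tp,r,bt=map(int,b["rect"]);print(t,b["score"],l,tp,r,bt,np.round(np.nanmedian(P[tp:bt,l:r].reshape(-1,3),0),3))
print(observe())
E
```

```text
pics
scene {'K': array([[451.01922896,   0.        , 253.62226041],
       [  0.        , 451.01922896, 195.53686042],
       [  0.        ,   0.        ,   1.        ]]), 'origin': array([ 0.99423829, -0.60264019,  0.95424255]), 'attitude': array([-2.33971417, -0.73217095,  0.25460511])}
turner 0.71 213 116 258 165 [0.388 0.177 0.031]
turner 0.63 312 126 362 167 [0.66  0.334 0.042]
turner 0.62 268 148 313 198 [0.594 0.152 0.038]
turner 0.61 313 197 377 235 [0.794 0.112 0.051]
key 0.68 356 197 376 212 [0.824 0.142 0.089]
key 0.57 341 128 362 142 [0.676 0.369 0.079]
key 0.48 214 118 230 135 [0.35  0.181 0.079]
key 0.42 272 145 286 166 [0.548 0.177 0.071]
bracket 0.78 174 222 334 326 [ 0.687 -0.136  0.003]
trough 0.95 175 221 335 327 [ 0.689 -0.135  0.003]
trough 0.7 282 107 308 132 [0.474 0.4   0.019]
firelighter_box 0.96 76 274 141 344 [ 0.482 -0.401  0.033]
pinch_bowl 0.85 280 111 309 134 [0.481 0.392 0.018]
probe 0.89 183 187 241 209 [ 0.452 -0.003  0.001]
top {'K': array([[491.26448037,   0.        , 252.34293712],
       [  0.        , 491.26448037, 185.87233673],
       [  0.   
[... 793 characters left out ...]
'clock': 0.8, 'joints': array([ 1.12040831,  0.43449235,  0.02503284,  1.57318324, -0.01155697,
        1.13399919, -0.07510126]), 'dq': array([ 1.31590152e-03, -8.57050087e-05, -6.56465477e-04, -7.76012364e-04,
        1.94809951e-03,  1.27656295e-03,  3.10143397e-04]), 'joint_efforts': array([-6.13273733e-04, -6.67624426e+01,  9.82568488e-01, -3.14800537e+01,
       -6.10215473e-02,  3.25762492e-02, -3.04934497e-05]), 'position': array([ 0.21296504, -0.58762367,  0.23775348]), 'ee_rot': array([ 2.57213032e+00, -1.80366239e+00,  3.38401160e-05]), 'force': array([-0.02843162,  0.01946444,  0.55845262]), 'ft_torque': array([-0.03680785, -0.03497664,  0.00512363]), 'width': 1.0003771717078649}
```

```bash
python3 - <<'E'
import cv2,numpy as np
s=cv2.imread("pics/scene0.png")
t=cv2.imread("pics/top0.png")
a=cv2.resize(s[100:340,165:385],None,fx=2.5,fy=2.5,interpolation=3)
cv2.imwrite("pics/a.png",a)
b=cv2.resize(t[80:290,90:330],None,fx=2.8,fy=2.8,interpolation=3)
cv2.imwrite("pics/b.png",b)
E
```

```text
(no output)
```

View pics/a.png

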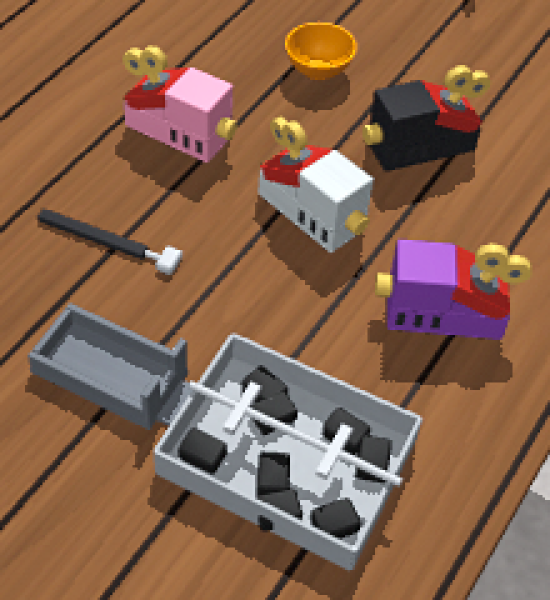

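View pics/b.png

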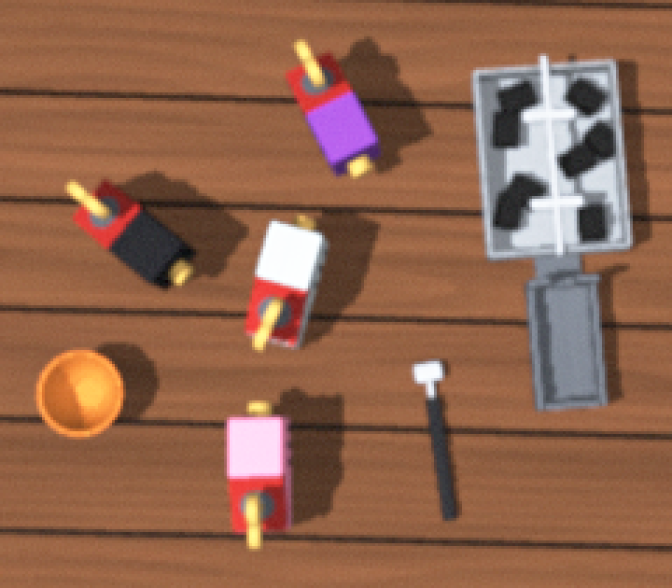

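The real turner is the bare-aluminium (white) one: top view box (178,156)–(209,202), scene (268,148)–(313,198). The look-alikes are pink (213,116), black (312,126) and purple (313,197) in the scene view. The bracket's trough lies towards world +x. Next I fit poses to the depth clouds.

```bash
cat >> h.py <<'E'
from scipy.optimize import least_squares
def box(q,lo,hi):
    lo,hi=np.array(lo),np.array(hi);a=np.abs(q-(lo+hi)/2)-(hi-lo)/2
    return np.linalg.norm(np.maximum(a,0),axis=1)+np.minimum(a.max(1),0)
def sd_turner(q):
    x,y,z=q.T;s,c=.5,np.cos(np.pi/6)
    return np.max([np.abs(x)-.06,np.abs(y)-.028,z-.084,(z-.065)*c-(x+.03)*s,-z],0)
def sd_body(q):  # incl. nose
    return sd_turner(q)
def sd_bracket(q):
    B=[([-.07,-.038,0],[.07,.038,.008]),([-.07,-.038,0],[-.062,.038,.03]),([-.07,-.038,0],[.07,-.03,.03]),([-.07,.03,0],[.07,.038,.03]),
       ([.062,-.038,0],[.07,-.014,.058]),([.062,.014,0],[.07,.038,.058]),([.062,-.03,0],[.07,.03,.03])]
    return np.min([box(q,*b) for b in B],0)
def sd_all(q):
    T=[([.1,-.077,0],[.104,.077,.042]),([.296,-.077,0],[.3,.077,.042]),([.1,-.077,0],[.3,-.073,.042]),([.1,.073,0],[.3,.077,.042])]
    return np.min([sd_bracket(q)]+[box(q,*b) for b in T],0)
def fit(P,sd,p0,z0=0.,fs=.002,tilt=False):
    def f(p):
        Q=(P-[p[0],p[1],p[3]])@R.from_euler("z",p[2]).as_matrix()
        return sd(Q)
    r=least_squares(f,list(p0)+[z0],loss="soft_l1",f_scale=fs)
    return r.x,np.median(np.abs(f(r.x)))
def sel(P,c,rad,zlo,zhi=.15):
    q=P.reshape(-1,3);q=q[~np.isnan(q[:,0])]
    return q[(np.hypot(q[:,0]-c[0],q[:,1]-c[1])<rad)&(q[:,2]>zlo)&(q[:,2]<zhi)]
E
python3 - <<'E'
from h import *
Ps={n:cloud(n,np.load(n+"0.npy")) for n in("scene","top")}
Ps["both"]=np.concatenate([Ps[n].reshape(-1,3) for n in("scene","top")])
for n,P in Ps.items():
    if n!="both":
        q=P.reshape(-1,3);m=(q[:,0]>.3)&(q[:,0]<.9)&(np.abs(q[:,1])<.4)&(np.abs(q[:,2])<.006);
        A=np.c_[q[m][:,:2],np.ones(m.sum())];print("plane",np.linalg.lstsq(A,q[m][:,2],rcond=None)[0])
    print(n,"turner",fit(sel(P,(.60,.155),.1,.012),sd_body,(.60,.155,-.25)))
    for y0 in(0.,.1):print(n,"bracket",fit(sel(P,(.60,-.13),.26,.006,.065),sd_all,(.52,-.13,y0)))
    print(n,"bracket only",fit(sel(P,(.5,-.135),.085,.004,.065),sd_bracket,(.52,-.13,.05)))
E
```

```text
plane [0.00047464 0.00060269 0.0001767 ]
scene turner (array([ 0.60012952,  0.1669251 , -0.25022467,  0.00164203]), np.float64(0.0011674757984922353))
scene bracket (array([ 0.54772029, -0.14423471,  0.14173007,  0.00821847]), np.float64(0.005605082212024874))
scene bracket (array([ 0.54655206, -0.13765955,  0.11525206,  0.00129571]), np.float64(0.005232963968028692))
scene bracket only (array([ 5.54188642e-01, -1.42670234e-01,  1.04330707e-01,  4.46315762e-04]), np.float64(0.0014982899661142267))
plane [ 8.18348935e-04 -1.54326802e-05 -3.80840036e-04]
top turner (array([ 0.60195048,  0.16715189, -0.25076231,  0.00102228]), np.float64(0.001956792673537988))
top bracket (array([ 0.54192133, -0.14092472,  0.14698028,  0.00826933]), np.float64(0.01827823563524667))
top bracket (array([ 0.54182041, -0.14091278,  0.14819425,  0.00827047]), np.float64(0.01823515932561799))
top bracket only (array([ 0.50818266, -0.13532333,  0.10893757,  0.00696473]), np.float64(0.0022643813661293736))
both turner (array([ 0.60045   ,  0.16698679, -0.25032116,  0.001224  ]), np.float64(0.0013641399544067484))
both bracket (array([ 0.54547053, -0.13807641,  0.11709156,  0.00163834]), np.float64(0.011563939814352706))
both bracket (array([ 0.54569448, -0.14350839,  0.13966325,  0.00827915]), np.float64(0.011240724892016662))
both bracket only (array([ 0.51072058, -0.14006388,  0.09945527,  0.00085221]), np.float64(0.0015872809797080646))
```

```bash
python3 - <<'E'
from h import *
Ps={n:cloud(n,np.load(n+"0.npy")) for n in("scene","top")}
Ps["both"]=np.concatenate([Ps[n].reshape(-1,3) for n in("scene","top")])
def fit3(P,sd,p0,fs=.0015):
    f=lambda p:sd((P-[p[0],p[1],0])@R.from_euler("z",p[2]).as_matrix())
    r=least_squares(f,p0,loss="cauchy",f_scale=fs);return np.round(r.x,4),np.median(np.abs(f(r.x)))
for n,P in Ps.items():
    p=np.array([.511,-.14,.1])
    for k in range(3):
        q=P.reshape(-1,3);q=q[~np.isnan(q[:,0])]
        Q=(q-[p[0],p[1],0])@R.from_euler("z",p[2]).as_matrix()
        inb=(np.abs(Q[:,1])<.05)&(Q[:,0]>-.085)&(Q[:,0]<.08)&(q[:,2]>.004)&(q[:,2]<.065)
        tr=(Q[:,0]>.09)&(Q[:,0]<.31)&(np.abs(Q[:,1])<.09)&(q[:,2]>.012)&(q[:,2]<.046)&((np.abs(Q[:,1])>.067)|(Q[:,0]<.11)|(Q[:,0]>.29))
        a=fit3(q[inb],sd_bracket,p);b=fit3(q[inb|tr],sd_all,p);p=b[0]
    print(n,inb.sum(),tr.sum(),a,b)
    f=Q[(np.abs(Q[:,1])<.02)&(np.abs(Q[:,0])<.05)][:,2];print("floor z",np.median(f))
E
```

```text
scene 1463 1588 (array([ 0.5478, -0.1364,  0.1047]), np.float64(0.0009313749093645754)) (array([ 0.5189, -0.1395,  0.1061]), np.float64(0.0010539308267364308))
floor z 0.008640259312193086
top 1022 502 (array([ 0.5252, -0.1389,  0.114 ]), np.float64(0.0018528141963658484)) (array([ 0.5204, -0.1395,  0.1093]), np.float64(0.0018040900796777518))
floor z 0.007938711209400484
both 2489 2086 (array([ 0.5277, -0.1385,  0.1084]), np.float64(0.0013502992398655095)) (array([ 0.5192, -0.1395,  0.1068]), np.float64(0.0012210842755857529))
floor z 0.008430690847826994
```

```bash
python3 - <<'E'
from h import *
p=(.519,-.1395,.107)
s=R.from_euler("z",p[2]).as_matrix()
for n in("scene","top"):
    q=cloud(n,np.load(n+"0.npy")).reshape(-1,3);q=q[~np.isnan(q[:,0])]
    Q=(q-[p[0],p[1],0])@s.T.T
    m=(np.abs(Q[:,1])<.024);
    print(n,[(round(x,3),round(float(np.nanmax(Q[m&(abs(Q[:,0]-x)<.0025)][:,2],initial=-1)),3)) for x in np.arange(-.1,.13,.005)])
    m=(np.abs(Q[:,0])<.05)
    print(n,[(round(x,3),round(float(np.nanmax(Q[m&(abs(Q[:,1]-x)<.002)][:,2],initial=-1)),3)) for x in np.arange(-.05,.051,.004)])
out=[]
def seg(im,n,A,B,c):
    a,b=proj(n,[A,B]);k=3
    cv2.line(im,tuple(int(v) for v in (a-off)*k),tuple(int(v) for v in (b-off)*k),c,1,cv2.LINE_AA)
tp=(.6005,.167,-.2503)
for n,(x0,y0,w,h) in {"scene":(165,140,180,190),"top":(165,95,160,155)}.items():
    off=np.array([x0-.5,y0-.5]);im=cv2.resize(cv2.imread(f"pics/{n}0.png")[y0:y0+h,x0:x0+w],None,fx=3,fy=3,interpolation=3)
    def loop(pose,pts,c):
        W=np.array(pts)@R.from_euler("z",pose[2]).as_matrix().T+[pose[0],pose[1],0]
        for i in range(len(W)):seg(im,n,W[i],W[(i+1)%len(W)],c)
    r=lambda X0,X1,Y,z:[(X0,-Y,z),(X1,-Y,z),(X1,Y,z),(X0,Y,z)]
    loop(p,r(-.07,.07,.038,.03),(0,255,0));loop(p,r(-.062,.062,.03,.03),(0,255,255));loop(p,r(.1,.3,.077,.042),(255,0,255))
    loop(p,r(.062,.07,.038,.058),(0,0,255))
    loop(tp,r(0,.06,.028,.084),(0,255,0));loop(tp,r(-.06,.06,.028,0),(255,0,0));out.append(im)
H=max(i.shape[0] for i in out);out=[cv2.copyMakeBorder(i,0,H-i.shape[0],0,0,0) for i in out]
o=np.hstack(out);cv2.imwrite("pics/c.png",cv2.resize(o,None,fx=.78,fy=.78,interpolation=cv2.INTER_AREA));print(o.shape)
E
```

```text
scene [(np.float64(-0.1), 0.004), (np.float64(-0.095), 0.003), (np.float64(-0.09), 0.003), (np.float64(-0.085), 0.003), (np.float64(-0.08), 0.003), (np.float64(-0.075), 0.003), (np.float64(-0.07), 0.005), (np.float64(-0.065), 0.004), (np.float64(-0.06), 0.005), (np.float64(-0.055), 0.005), (np.float64(-0.05), -1.0), (np.float64(-0.045), -1.0), (np.float64(-0.04), 0.033), (np.float64(-0.035), 0.033), (np.float64(-0.03), 0.032), (np.float64(-0.025), 0.012), (np.float64(-0.02), 0.012), (np.float64(-0.015), 0.012), (np.float64(-0.01), 0.011), (np.float64(-0.005), 0.012), (np.float64(0.0), 0.011), (np.float64(0.005), 0.012), (np.float64(0.01), 0.012), (np.float64(0.015), 0.012), (np.float64(0.02), 0.011), (np.float64(0.025), 0.013), (np.float64(0.03), 0.014), (np.float64(0.035), 0.011), (np.float64(0.04), 0.011), (np.float64(0.045), 0.011), (np.float64(0.05), 0.011), (np.float64(0.055), 0.012), (np.float64(0.06), 0.011), (np.float64(0.065), 0.012), (np.float64(0.07), 0.012), (np.float64(0.075), 0.011), (np.float64(0.08), 0.012), (np.float64(0.085), 0.011), (np.float64(0.09), 0.058), (np.f
[... 2262 characters left out ...]
 0.007), (np.float64(-0.042), 0.005), (np.float64(-0.038), 0.035), (np.float64(-0.034), 0.035), (np.float64(-0.03), 0.037), (np.float64(-0.026), 0.034), (np.float64(-0.022), 0.039), (np.float64(-0.018), 0.029), (np.float64(-0.014), 0.038), (np.float64(-0.01), 0.036), (np.float64(-0.006), 0.033), (np.float64(-0.002), 0.029), (np.float64(0.002), 0.032), (np.float64(0.006), 0.038), (np.float64(0.01), 0.03), (np.float64(0.014), 0.031), (np.float64(0.018), 0.036), (np.float64(0.022), 0.031), (np.float64(0.026), 0.034), (np.float64(0.03), 0.034), (np.float64(0.034), 0.039), (np.float64(0.038), 0.035), (np.float64(0.042), 0.006), (np.float64(0.046), 0.006), (np.float64(0.05), 0.006)]
(570, 1020, 3)
```

View pics/c.png

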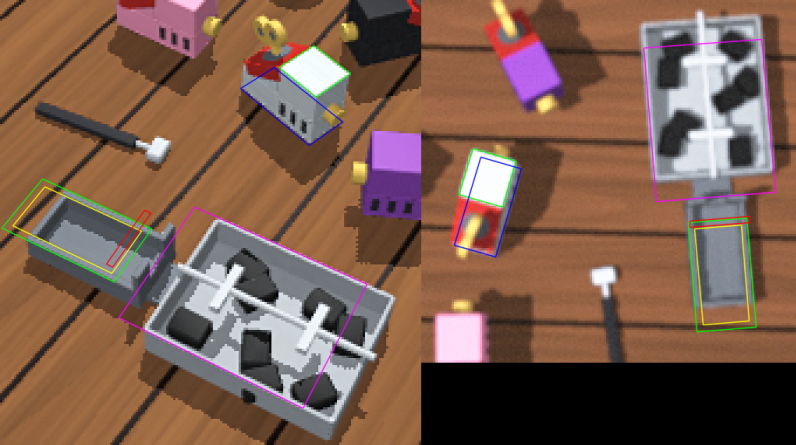

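The turner fit overlays well: its top face is outlined correctly in both views. The bracket fit was stuck about 30 mm short along x, so I refit it from (0.548, -0.136).

```bash
cat >> h.py <<'E'
def fit3(P,sd,p0,fs=.0015):
    f=lambda p:sd((P-[p[0],p[1],0])@R.from_euler("z",p[2]).as_matrix())
    r=least_squares(f,p0,loss="cauchy",f_scale=fs);return np.round(r.x,4),np.median(np.abs(f(r.x)))
def bracket(P,p=(.548,-.136,.105)):
    for k in range(3):
        q=P.reshape(-1,3);q=q[~np.isnan(q[:,0])]
        Q=(q-[p[0],p[1],0])@R.from_euler("z",p[2]).as_matrix()
        inb=(np.abs(Q[:,1])<.05)&(Q[:,0]>-.085)&(Q[:,0]<.08)&(q[:,2]>.004)&(q[:,2]<.065)
        tr=(Q[:,0]>.09)&(Q[:,0]<.31)&(np.abs(Q[:,1])<.09)&(q[:,2]>.012)&(q[:,2]<.046)&((np.abs(Q[:,1])>.067)|(Q[:,0]<.11)|(Q[:,0]>.29))
        a=fit3(q[inb],sd_bracket,p);b=fit3(q[inb|tr],sd_all,p);p=b[0]
    return a,b
E
python3 - <<'E'
from h import *
Ps={n:cloud(n,np.load(n+"0.npy")) for n in("scene","top")}
Ps["both"]=np.concatenate([Ps[n].reshape(-1,3) for n in("scene","top")])
for n,P in Ps.items(): print(n,bracket(P))
t=np.array([.6005,.167,0]);yaw=-.2503
c=t+R.from_euler("z",yaw).apply([.022,0,0])
# tool: z down, x along turner +-y
o=observe();T=R.from_rotvec(o["ee_rot"]);print("tool axes\n",T.as_matrix().round(3))
for sg in(1,-1):
    x=R.from_euler("z",yaw).apply([0,sg,0]);z=np.array([0,0,-1.]);G=R.from_matrix(np.c_[x,np.cross(z,x),z])
    print(sg,"grasp",c,"turn/tool",(T.inv()*G).as_rotvec()/(np.pi/2),"shift to z=.24:",T.inv().apply(np.r_[c[:2],.24]-o["position"])/.12)
E
```

```text
scene ((array([ 0.5481, -0.1364,  0.1058]), np.float64(0.0008612764197319864)), (array([ 0.5491, -0.1363,  0.1063]), np.float64(0.0008636466652863703)))
top ((array([ 0.5496, -0.1361,  0.1087]), np.float64(0.001694574309649692)), (array([ 0.548 , -0.1363,  0.1087]), np.float64(0.0013352884777411075)))
both ((array([ 0.5482, -0.1363,  0.106 ]), np.float64(0.0011150026977900448)), (array([ 0.5487, -0.1363,  0.1069]), np.float64(0.001000372472588669)))
tool axes
 [[ 0.341 -0.94  -0.   ]
 [-0.94  -0.341 -0.   ]
 [ 0.     0.    -1.   ]]
1 grasp [0.62181444 0.16155072 0.        ] turn/tool [ 6.99873439e-05  3.12357175e-05 -1.61930745e+00] shift to z=.24: [-4.70865882 -5.3304068  -0.01935905]
-1 grasp [0.62181444 0.16155072 0.        ] turn/tool [ 2.38239433e-05 -5.33803815e-05  3.80692553e-01] shift to z=.24: [-4.70865882 -5.3304068  -0.01935905]
```

Emit:
arm_command([
  {"translation": [-0.4,-0.45,0],"turn": [0,0,0],"hand": 1},
  {"translation": [-0.785,-0.888,0],"turn": [0,0,0],"hand": 1},
  {"translation": [-0.785,-0.888,0],"turn": [0,0,0],"hand": 1},
  {"translation": [-0.785,-0.888,0],"turn": [0,0,0],"hand": 1},
], squeeze=40)

```text
clock: 1.3
position: [0.2817, -0.4623, 0.2381]
ee_rot: [2.574, -1.801, 0.001]
force: [-0.2, -0.4, 0.0]
width: 1.002
```

Emit:
arm_command([
  {"translation": [-0.4,-0.45,0],"turn": [0,0,0],"hand": 1},
  {"translation": [-0.785,-0.888,0],"turn": [0,0,0],"hand": 1},
  {"translation": [-0.785,-0.888,0],"turn": [0,0,0],"hand": 1},
  {"translation": [-0.785,-0.888,0],"turn": [0,0,0],"hand": 1},
])

```text
clock: 1.8
position: [0.3491, -0.3389, 0.2379]
ee_rot: [2.572, -1.803, 0.001]
force: [-0.7, -0.6, 0.9]
width: 1.001
```

Emit:
arm_command([
  {"translation": [-0.4,-0.45,0],"turn": [0,0,0],"hand": 1},
  {"translation": [-0.785,-0.888,0],"turn": [0,0,0],"hand": 1},
  {"translation": [-0.785,-0.888,0],"turn": [0,0,0],"hand": 1},
  {"translation": [-0.785,-0.888,0],"turn": [0,0,0],"hand": 1},
])

```text
clock: 2.3
position: [0.4174, -0.2146, 0.2377]
ee_rot: [2.571, -1.804, 0.0]
force: [0.0, 0.5, -0.6]
width: 0.999
```

Emit:
arm_command([
  {"translation": [-0.4,-0.45,0],"turn": [0,0,0],"hand": 1},
  {"translation": [-0.785,-0.888,0],"turn": [0,0,0],"hand": 1},
  {"translation": [-0.785,-0.888,0],"turn": [0,0,0],"hand": 1},
  {"translation": [-0.785,-0.888,0],"turn": [0,0,0],"hand": 1},
])

```text
clock: 2.8
position: [0.4854, -0.09, 0.2374]
ee_rot: [2.57, -1.805, -0.0]
force: [-0.3, -0.9, -1.4]
width: 1.003
```

Emit:
arm_command([
  {"translation": [-0.4,-0.45,0],"turn": [0,0,0],"hand": 1},
  {"translation": [-0.785,-0.888,0],"turn": [0,0,0],"hand": 1},
  {"translation": [-0.785,-0.888,0],"turn": [0,0,0],"hand": 1},
  {"translation": [-0.785,-0.888,0],"turn": [0,0,0],"hand": 1},
])

```text
clock: 3.3
position: [0.5534, 0.0345, 0.2372]
ee_rot: [2.57, -1.805, -0.0]
force: [-1.4, -0.1, -0.1]
width: 0.999
```

Emit:
arm_command([
  {"translation": [-0.4,-0.45,0],"turn": [0,0,0],"hand": 1},
  {"translation": [-0.785,-0.888,0],"turn": [0,0,0],"hand": 1},
  {"translation": [-0.785,-0.888,0],"turn": [0,0,0],"hand": 1},
  {"translation": [-0.785,-0.888,0],"turn": [0,0,0],"hand": 1},
])

```text
clock: 3.8
position: [0.6216, 0.1592, 0.2372]
ee_rot: [2.569, -1.804, 0.0]
force: [0.3, -0.8, -0.1]
width: 0.996
```

Emit:
arm_command([
  {"translation": [0,0,0],"turn": [0,0,-0.81],"hand": 1},
  {"translation": [0,0,0],"turn": [0,0,-0.81],"hand": 1},
  {"translation": [0,0,0],"turn": [0,0,-0.81],"hand": 1},
  {"translation": [0,0,0],"turn": [0,0,-0.81],"hand": 1},
  {"translation": [0,0,0],"turn": [0,0,-0.81],"hand": 1},
  {"translation": [0,0,0],"turn": [0,0,-0.81],"hand": 1},
  {"translation": [0,0,0],"turn": [0,0,-0.81],"hand": 1},
  {"translation": [0,0,0],"turn": [0,0,-0.81],"hand": 1},
])

```text
clock: 4.8
position: [0.6214, 0.1575, 0.2376]
ee_rot: [3.138, 0.07, -0.001]
force: [-0.4, -0.7, -0.5]
width: 1.001
```

Emit:
arm_command([
  {"translation": [0,0,0],"turn": [0,0,-0.81],"hand": 1},
  {"translation": [0,0,0],"turn": [0,0,-0.81],"hand": 1},
  {"translation": [0,0,0],"turn": [0,0,-0.81],"hand": 1},
  {"translation": [0,0,0],"turn": [0,0,-0.81],"hand": 1},
  {"translation": [0,0,0],"turn": [0,0,-0.81],"hand": 1},
  {"translation": [0,0,0],"turn": [0,0,-0.81],"hand": 1},
  {"translation": [0,0,0],"turn": [0,0,-0.81],"hand": 1},
  {"translation": [0,0,0],"turn": [0,0,-0.81],"hand": 1},
  {"translation": [0,0,0],"turn": [0,0,-0.81],"hand": 1},
])

```text
clock: 5.92
position: [0.6215, 0.1605, 0.2377]
ee_rot: [2.485, 1.92, -0.001]
force: [0.4, 0.5, -0.3]
width: 1.001
```

```bash
cat >> h.py <<'E'
def togo(pos,G):
    o=observe();T=R.from_rotvec(o["ee_rot"])
    print("t",round(o["clock"],2),"pos",o["position"].round(4),"q",o["joints"].round(2),"F",o["force"].round(1),"M",o["ft_torque"].round(2),"w",round(o["width"],3))
    print(" shift",(T.inv().apply(pos-o["position"])/.12).round(3),"turn",((T.inv()*G).as_rotvec()/(np.pi/2)).round(4))
def down(yaw,sg=1):
    x=R.from_euler("z",yaw).apply([0,sg,0]);z=np.array([0,0,-1.]);return R.from_matrix(np.c_[x,np.cross(z,x),z])
E
python3 -c "
from h import *
togo(np.array([.6218,.1616,.052]),down(-.2503))"
```

```text
t 5.92 pos [0.6215 0.1605 0.2377] q [ 0.22  0.63 -0.93  1.47  0.51  1.29  0.56] F [ 0.4  0.5 -0.3] M [ 0.04 -0.15  0.02] w 1.001
 shift [0.011 0.    1.547] turn [ 0.0001  0.0006 -0.003 ]
```

Emit:
arm_command([
  {"translation": [0.01,0,0.4],"turn": [0,0,0],"hand": 1},
  {"translation": [0.01,0,0.8],"turn": [0,0,0],"hand": 1},
  {"translation": [0.01,0,0.8],"turn": [0,0,0],"hand": 1},
  {"translation": [0.01,0,0.8],"turn": [0,0,0],"hand": 1},
])

```text
clock: 6.42
position: [0.6225, 0.1634, 0.1436]
ee_rot: [2.481, 1.926, 0.003]
force: [0.7, 0.2, 0.5]
width: 1.0
```

Emit:
arm_command([
  {"translation": [0,0,0.25],"turn": [0,0,0],"hand": 1},
  {"translation": [0,0,0.5],"turn": [0,0,0],"hand": 1},
  {"translation": [0,0,0.73],"turn": [0,0,0],"hand": 1},
  {"translation": [0,0,0.73],"turn": [0,0,0],"hand": 1},
  {"translation": [0,0,0.73],"turn": [0,0,0],"hand": 1},
])

```text
clock: 7.05
position: [0.6231, 0.1637, 0.0566]
ee_rot: [2.48, 1.927, 0.005]
force: [-0.1, 1.0, 0.1]
width: 1.0
```

Emit:
arm_command([
  {"translation": [0,0,0],"turn": [0,0,0],"hand": 0.75},
  {"translation": [0,0,0],"turn": [0,0,0],"hand": 0.65},
  {"translation": [0,0,0],"turn": [0,0,0],"hand": 0.55},
  {"translation": [0,0,0],"turn": [0,0,0],"hand": 0.4},
  {"translation": [0,0,0],"turn": [0,0,0],"hand": 0.4},
  {"translation": [0,0,0],"turn": [0,0,0],"hand": 0.4},
], squeeze=45)

```text
clock: 7.8
position: [0.6217, 0.1616, 0.0542]
ee_rot: [2.48, 1.927, -0.002]
force: [-2.8, -4.9, 5.5]
width: 0.61
```

Emit:
arm_command([
  {"translation": [0,0,-0.1],"turn": [0,0,0],"hand": 0.4},
  {"translation": [0,0,-0.3],"turn": [0,0,0],"hand": 0.4},
  {"translation": [0,0,-0.5],"turn": [0,0,0],"hand": 0.4},
  {"translation": [0,0,-0.7],"turn": [0,0,0],"hand": 0.4},
  {"translation": [0,0,-0.8],"turn": [0,0,0],"hand": 0.4},
  {"translation": [0,0,-0.8],"turn": [0,0,0],"hand": 0.4},
])

```text
clock: 8.55
position: [0.6219, 0.1631, 0.1505]
ee_rot: [2.48, 1.928, 0.001]
force: [0.5, 0.3, -8.6]
width: 0.609
```

```bash
python3 -c "
from h import *
b=np.array([.5485,-.1363,0]);y=.107
togo(b+R.from_euler('z',y).apply([.022,0,.15]),down(y))
for n in ('scene','top'):
    im,d=eyes.get_image(n);cv2.imwrite(f'pics/{n}1.png',im)
    P=cloud(n,d)
    o=observe()['position'];print(n,fit(sel(P,(.60,.16),.09,.085,.2)-[0,0,.09],sd_turner,(.6005,.167,-.25)))
"
```

```text
t 8.55 pos [0.6219 0.1631 0.1505] q [ 0.2   0.71 -0.88  1.58  0.59  1.14  0.51] F [ 0.5  0.3 -8.6] M [ 0.03 -0.3  -0.02] w 0.609
 shift [-2.505  0.194  0.003] turn [ 0.0004 -0.0003 -0.2266]
scene (array([ 0.60087612,  0.16880604, -0.24929861,  0.00767591]), np.float64(0.001151022700969057))
top (array([ 0.58246793,  0.1476373 , -1.15899794,  0.04943139]), np.float64(0.0018688440382636368))
```

Emit:
arm_command([
  {"translation": [-0.2,0.016,0],"turn": [0,0,0],"hand": 0.4},
  {"translation": [-0.5,0.04,0],"turn": [0,0,0],"hand": 0.4},
  {"translation": [-0.835,0.065,0],"turn": [0,0,0],"hand": 0.4},
  {"translation": [-0.835,0.065,0],"turn": [0,0,0],"hand": 0.4},
])

```text
clock: 9.15
position: [0.6038, 0.0582, 0.1481]
ee_rot: [2.485, 1.92, -0.008]
force: [0.4, 0.4, -8.9]
width: 0.608
```

Emit:
arm_command([
  {"translation": [-0.2,0.016,0],"turn": [0,0,0],"hand": 0.4},
  {"translation": [-0.5,0.04,0],"turn": [0,0,0],"hand": 0.4},
  {"translation": [-0.835,0.065,0],"turn": [0,0,0],"hand": 0.4},
  {"translation": [-0.835,0.065,0],"turn": [0,0,0],"hand": 0.4},
])

```text
clock: 9.65
position: [0.5865, -0.0399, 0.1485]
ee_rot: [2.485, 1.921, -0.006]
force: [-0.4, 0.2, -7.9]
width: 0.603
```

Emit:
arm_command([
  {"translation": [-0.2,0.016,0],"turn": [0,0,0],"hand": 0.4},
  {"translation": [-0.5,0.04,0],"turn": [0,0,0],"hand": 0.4},
  {"translation": [-0.835,0.065,0],"turn": [0,0,0],"hand": 0.4},
  {"translation": [-0.835,0.065,0],"turn": [0,0,-0.1],"hand": 0.4},
  {"translation": [-0.835,0.065,0],"turn": [0,0,-0.2],"hand": 0.4},
  {"translation": [-0.835,0.065,0],"turn": [0,0,-0.2266],"hand": 0.4},
  {"translation": [-0.835,0.065,0],"turn": [0,0,-0.2266],"hand": 0.4},
  {"translation": [-0.835,0.065,0],"turn": [0,0,-0.2266],"hand": 0.4},
])

```text
clock: 10.65
position: [0.5704, -0.1339, 0.15]
ee_rot: [-2.102, -2.335, 0.0]
force: [-0.0, -0.8, -8.3]
width: 0.603
```

```bash
cat >> h.py <<'E'
def look(k,zt,y=.107,t0=(.5485,-.1363)):
    """fit held turner and bracket in the same pictures"""
    for n in ('scene','top'):
        im,d=eyes.get_image(n);cv2.imwrite(f'pics/{n}{k}.png',im);np.save(f'{n}{k}.npy',d);P=cloud(n,d)
        c=np.array(t0);q=sel(P,c,.1,zt+.004,zt+.09)
        # drop gripper: keep below top face
        r,m=fit(q-[0,0,zt],sd_turner,(*t0,y));print(n,'turner',r.round(4),m,len(q))
E
python3 -c "
from h import *
b=np.array([.5485,-.1363,0]);y=.107
togo(b+R.from_euler('z',y).apply([.022,0,.15]),down(y))
look(2,.098)
for n in ('scene','top'):print(bracket(cloud(n,np.load(n+'2.npy'))))
a=cv2.imread('pics/scene2.png')[130:340,120:340];t=cv2.imread('pics/top2.png')[80:290,180:380]
cv2.imwrite('pics/d.png',cv2.resize(np.hstack([a,t]),None,fx=1.9,fy=1.9,interpolation=3))
"
```

```text
t 10.65 pos [ 0.5704 -0.1339  0.15  ] q [ 0.79  0.67 -1.01  1.72  0.63  1.11  1.26] F [-0.  -0.8 -8.3] M [ 0.13 -0.24  0.  ] w 0.603
 shift [-0.001 -0.     0.   ] turn [-0.0001 -0.0001 -0.0012]
scene turner [ 0.5487 -0.1364  0.1225 -0.0012] 0.0010203202379501335 821
top turner [ 5.506e-01 -1.370e-01  7.400e-02  1.000e-04] 0.001694737921005528 228
((array([ 0.548 , -0.1364,  0.1051]), np.float64(0.000833797605897935)), (array([ 0.5489, -0.1363,  0.1058]), np.float64(0.0008476800908015988)))
((array([ 0.548 , -0.1327,  0.1626]), np.float64(0.0017791066742873854)), (array([ 0.5477, -0.1358,  0.1058]), np.float64(0.0010326347759513493)))
```

View pics/d.png

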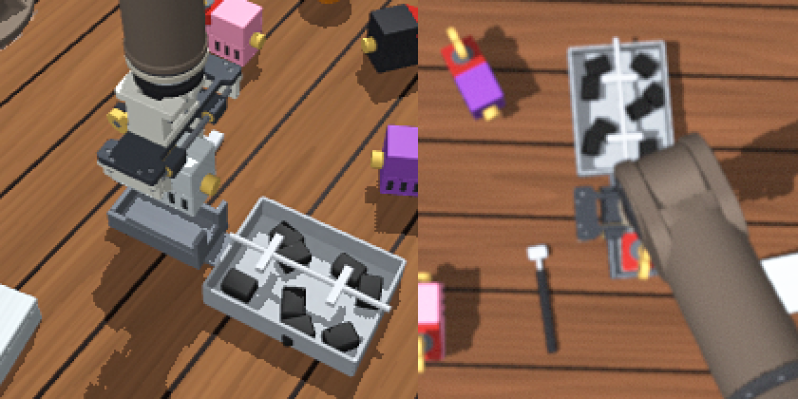

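The turner hangs upright over the pocket, with the nose towards the trough. Turner and bracket agree within 1 mm in the same picture, so I lower it while watching the force.

Emit:
arm_command([
  {"translation": [0,0,0.1],"turn": [0,0,0],"hand": 0.4},
  {"translation": [0,0,0.2],"turn": [0,0,0],"hand": 0.4},
  {"translation": [0,0,0.3],"turn": [0,0,0],"hand": 0.4},
  {"translation": [0,0,0.4],"turn": [0,0,0],"hand": 0.4},
  {"translation": [0,0,0.45],"turn": [0,0,0],"hand": 0.4},
  {"translation": [0,0,0.45],"turn": [0,0,0],"hand": 0.4},
  {"translation": [0,0,0.45],"turn": [0,0,0],"hand": 0.4},
])

```text
clock: 11.62
position: [0.5707, -0.1342, 0.0965]
ee_rot: [2.099, 2.336, 0.001]
force: [0.1, -0.2, -8.4]
width: 0.608
```

Emit:
arm_command([
  {"translation": [0,0,0.04],"turn": [0,0,0],"hand": 0.4},
  {"translation": [0,0,0.08],"turn": [0,0,0],"hand": 0.4},
  {"translation": [0,0,0.12],"turn": [0,0,0],"hand": 0.4},
  {"translation": [0,0,0.15],"turn": [0,0,0],"hand": 0.4},
  {"translation": [0,0,0.15],"turn": [0,0,0],"hand": 0.4},
  {"translation": [0,0,0.15],"turn": [0,0,0],"hand": 0.4},
])

```text
clock: 12.38
position: [0.5705, -0.1342, 0.0782]
ee_rot: [2.1, 2.337, 0.0]
force: [0.4, -0.6, -8.2]
width: 0.608
```

```bash
python3 -c "
from h import *
b=np.array([.5485,-.1363,0]);y=.1065
togo(b+R.from_euler('z',y).apply([.022,0,.0622]),down(y))"
```

```text
t 12.38 pos [ 0.5705 -0.1342  0.0782] q [ 0.75  0.75 -0.95  1.78  0.72  0.99  1.19] F [ 0.4 -0.6 -8.2] M [ 0.1  -0.25 -0.02] w 0.608
 shift [ 0.002 -0.     0.133] turn [ 0.0001 -0.      0.0002]
```

Emit:
arm_command([
  {"translation": [0,0,0.03],"turn": [0,0,0],"hand": 0.4},
  {"translation": [0,0,0.06],"turn": [0,0,0],"hand": 0.4},
  {"translation": [0,0,0.09],"turn": [0,0,0],"hand": 0.4},
  {"translation": [0,0,0.11],"turn": [0,0,0],"hand": 0.4},
  {"translation": [0,0,0.12],"turn": [0,0,0],"hand": 0.4},
  {"translation": [0,0,0.13],"turn": [0,0,0],"hand": 0.4},
  {"translation": [0,0,0.13],"turn": [0,0,0],"hand": 0.4},
])

```text
clock: 13.25
position: [0.5704, -0.1343, 0.0625]
ee_rot: [2.1, 2.337, -0.0]
force: [0.4, 0.3, -8.7]
width: 0.61
```

Emit:
arm_command([
  {"translation": [0,0,0.007],"turn": [0,0,0],"hand": 0.4},
  {"translation": [0,0,0.014],"turn": [0,0,0],"hand": 0.4},
  {"translation": [0,0,0.014],"turn": [0,0,0],"hand": 0.4},
])

```text
clock: 13.62
position: [0.5705, -0.1343, 0.0621]
ee_rot: [2.099, 2.336, -0.0]
force: [-6.3, -1.1, 7.4]
width: 0.61
```

Emit:
arm_command([
  {"translation": [0,0,0.01],"turn": [0,0,0],"hand": 0.65},
  {"translation": [0,0,0.01],"turn": [0,0,0],"hand": 0.75},
  {"translation": [0,0,0.01],"turn": [0,0,0],"hand": 0.9},
  {"translation": [0,0,0.01],"turn": [0,0,0],"hand": 0.9},
  {"translation": [0,0,0.01],"turn": [0,0,0],"hand": 0.9},
])

```text
clock: 14.25
position: [0.5704, -0.1342, 0.0596]
ee_rot: [-2.1, -2.337, -0.0]
force: [-0.8, -0.2, -0.7]
width: 0.898
```

Emit:
arm_command([
  {"translation": [0,0,-0.15],"turn": [0,0,0],"hand": 0.9},
  {"translation": [0,0,-0.4],"turn": [0,0,0],"hand": 0.9},
  {"translation": [0,0,-0.8],"turn": [0,0,0],"hand": 0.9},
  {"translation": [0,0,-1],"turn": [0,0,0],"hand": 0.9},
  {"translation": [0,0,-1],"turn": [0,0,0],"hand": 0.9},
])

```text
clock: 14.88
position: [0.5717, -0.1339, 0.1828]
ee_rot: [2.097, 2.334, 0.004]
force: [-0.2, 0.2, 0.2]
width: 0.899
```

```bash
python3 -c "
from h import *
look(3,.008)
for n in('scene','top'):
  P=cloud(n,np.load(n+'3.npy'));b=(.5485,-.1363,.1065)
  q=sel(P,b[:2],.12,.07,.2);Q=(q-[b[0],b[1],.008])@R.from_euler('z',b[2]).as_matrix()
  a=np.pi/6;ax=np.array([-np.sin(a),0,np.cos(a)]);ex=np.array([np.cos(a),0,np.sin(a)])
  k=Q-[-.03,0,.065];h=k@ax;u=k@ex;v=k[:,1];m=(h>.014)&(h<.047)&(np.hypot(u,v)<.036)
  if m.sum()>5:
    C=np.c_[u,v][m];w,V=np.linalg.eigh(np.cov((C-C.mean(0)).T));print(n,m.sum(),'wing dir',np.degrees(np.arctan2(V[1,1],V[0,1])),C.mean(0).round(4),np.sqrt(w),h[m].max(), np.percentile(u[m],[1,99]))
a=cv2.imread('pics/scene3.png')[130:340,120:340];t=cv2.imread('pics/top3.png')[80:290,180:380]
cv2.imwrite('pics/e.png',cv2.resize(np.hstack([a,t]),None,fx=1.9,fy=1.9,interpolation=3))
b=np.array([.5485,-.1363,.008]);Rb=R.from_euler('z',.1065);a=np.pi/6
g=b+Rb.apply([-.03-.5*.032,0,.065+.866*.032])
z=Rb.apply([np.sin(a),0,-np.cos(a)])
for sg in(1,-1):
  x=Rb.apply([0,sg,0]);G=R.from_matrix(np.c_[x,np.cross(z,x),z])
  for L in(.12,.08,0): print(sg,L);togo(g+z*(.008-L),G)
"
```

```text
scene turner [ 0.552  -0.1374  0.1116  0.0013] 0.002363411735192132 2013
top turner [ 0.545  -0.134   0.0708 -0.0016] 0.002492868387494386 459
scene 57 wing dir 170.05096023914456 [-0.006  -0.0042] [0.00066231 0.01495513] 0.03971937030224979 [-0.02908639  0.02357617]
top 98 wing dir 168.9003691913748 [0.0063 0.001 ] [0.0033904  0.01723831] 0.04643580316492124 [-0.0244351   0.03138305]
1 0.12
t 14.97 pos [ 0.5702 -0.1344  0.18  ] q [ 0.81  0.64 -1.03  1.69  0.6   1.16  1.29] F [-0.2 -0.1 -0.6] M [ 0.12 -0.14  0.  ] w 0.904
 shift [ 0.004 -1.032 -0.148] turn [-3.331e-01  3.000e-04  2.000e-04]
1 0.08
t 14.97 pos [ 0.5702 -0.1344  0.18  ] q [ 0.81  0.64 -1.03  1.69  0.6   1.16  1.29] F [-0.2 -0.1 -0.6] M [ 0.12 -0.14  0.  ] w 0.904
 shift [ 0.004 -0.865  0.141] turn [-3.331e-01  3.000e-04  2.000e-04]
1 0
t 14.97 pos [ 0.5702 -0.1344  0.18  ] q [ 0.81  0.64 -1.03  1.69  0.6   1.16  1.29] F [-0.2 -0.1 -0.6] M [ 0.12 -0.14  0.  ] w 0.904
 shift [ 0.004 -0.532  0.718] turn [-3.331e-01  3.000e-04  2.000e-04]
-1 0.12
t 14.97 pos [ 0.5702 -0.1344  0.18  ] q [ 0.81  0.64 -1.03  1.69  0.6   1.16  1.29] F [-0.2 -0.1 -0.6] M [ 0.12 -0.14  0.  ] w 0.904
 shift [ 0.004 -1.032 -0.148] turn [-5.0000e-04 -5.1730e-01 -1.9318e+00]
-1 0.08
t 14.97 pos [ 0.5702 -0.1344  0.18  ] q [ 0.81  0.64 -1.03  1.69  0.6   1.16  1.29] F [-0.2 -0.1 -0.6] M [ 0.12 -0.14  0.  ] w 0.904
 shift [ 0.004 -0.865  0.141] turn [-5.0000e-04 -5.1730e-01 -1.9318e+00]
-1 0
t 14.97 pos [ 0.5702 -0.1344  0.18  ] q [ 0.81  0.64 -1.03  1.69  0.6   1.16  1.29] F [-0.2 -0.1 -0.6] M [ 0.12 -0.14  0.  ] w 0.904
 shift [ 0.004 -0.532  0.718] turn [-5.0000e-04 -5.1730e-01 -1.9318e+00]
```

View pics/e.png

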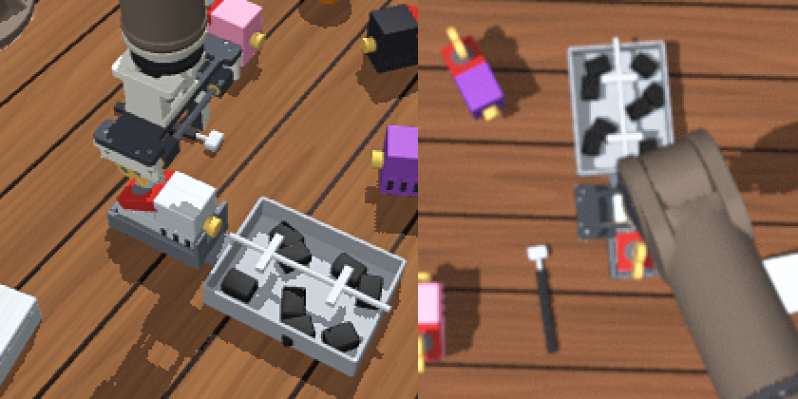

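The turner is seated, with the nose in the notch. The wing reads about 10° clockwise off the slope line. I go to the pre-grasp for the key, tilted 30°.

Emit:
arm_command([
  {"translation": [0,-0.5,-0.1],"turn": [0,0,0],"hand": 0.5},
  {"translation": [0,-1,-0.148],"turn": [0,0,0],"hand": 0.5},
  {"translation": [0,-1,-0.148],"turn": [-0.1,0,0],"hand": 0.5},
  {"translation": [0,-1,-0.148],"turn": [-0.2,0,0],"hand": 0.5},
  {"translation": [0,-1,-0.148],"turn": [-0.333,0,0],"hand": 0.5},
  {"translation": [0,-1,-0.148],"turn": [-0.333,0,0],"hand": 0.5},
  {"translation": [0,-1,-0.148],"turn": [-0.333,0,0],"hand": 0.5},
  {"translation": [0,-1,-0.148],"turn": [-0.333,0,0],"hand": 0.5},
])

```text
clock: 15.98
position: [0.4515, -0.1469, 0.1976]
ee_rot: [1.832, 2.039, 0.546]
force: [0.6, -0.2, 0.4]
width: 0.503
```

```bash
cat >> h.py <<'E'
A6=np.pi/6;Rb=R.from_euler('z',.1065);Ob=np.array([.5485,-.1363,.008])
def keypose(key,out,L=0,sg=1):
    z=Rb.apply([np.sin(A6),0,-np.cos(A6)]);x=Rb.apply([0,sg,0])
    G=R.from_matrix(np.c_[x,np.cross(z,x),z])*R.from_rotvec([0,0,key])
    return Ob+Rb.apply([-.03,0,.065])-z*(out-.008+L),G
def wing(k):
    for n in('scene','top'):
        im,d=eyes.get_image(n);cv2.imwrite(f'pics/{n}{k}.png',im);np.save(f'{n}{k}.npy',d)
        wing2(n,d)
def wing2(n,d):
        q=sel(cloud(n,d),Ob[:2],.12,.05,.2);Q=(q-Ob)@Rb.as_matrix()
        ax=np.array([-np.sin(A6),0,np.cos(A6)]);ex=np.array([np.cos(A6),0,np.sin(A6)])
        kk=Q-[-.03,0,.065];h=kk@ax;u=kk@ex;v=kk[:,1];m=(h>.016)&(h<.05)&(np.hypot(u,v)<.036)
        if m.sum()>5:
            C=np.c_[u,v][m];w,V=np.linalg.eigh(np.cov((C-C.mean(0)).T));print(n,m.sum(),'key angle mod pi',round(-np.arctan2(V[1,1],V[0,1])%np.pi,3),'mean',C.mean(0).round(4),'sd',np.sqrt(w).round(4),'hmax',h[m].max())
E
python3 -c "
from h import *
togo(*keypose(.17,.033,.06))
wing(4)
a=cv2.imread('pics/scene4.png')[130:340,120:340];t=cv2.imread('pics/top4.png')[80:290,180:380]
cv2.imwrite('pics/f.png',cv2.resize(np.hstack([a,t]),None,fx=1.9,fy=1.9,interpolation=3))
"
```

```text
t 15.97 pos [ 0.4515 -0.1469  0.1976] q [ 1.52  0.25 -1.26  2.29  0.1   0.29  1.92] F [ 0.6 -0.2  0.4] M [0.08 0.44 0.06] w 0.503
 shift [ 0.001 -0.031  0.472] turn [-0.0005 -0.0005  0.1086]
scene 166 key angle mod pi 0.103 mean [ 0.0069 -0.0041] sd [0.0032 0.0176] hmax 0.04611689038864061
top 102 key angle mod pi 0.182 mean [0.0063 0.0006] sd [0.0035 0.0178] hmax 0.04844660222005852
```

View pics/f.png

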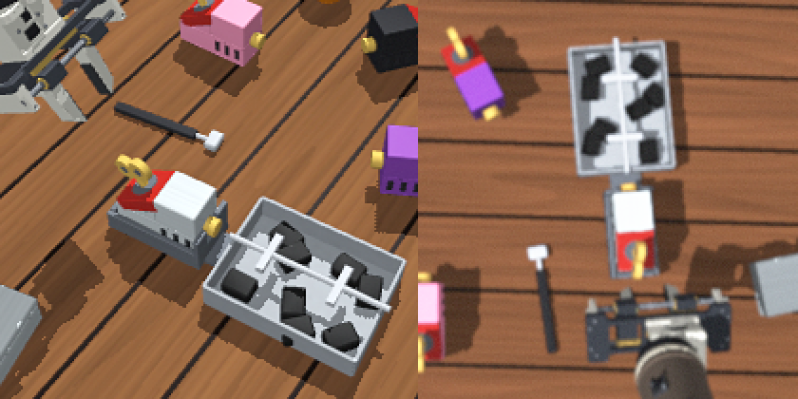

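```bash
python3 -c "
from h import *
for n in('scene','top'):
    P=cloud(n,np.load(n+'4.npy'));q=sel(P,(.552,-.136),.085,.03,.097);q=q[(q-Ob)@Rb.as_matrix()[:,0]>-.05]
    print(n,fit(q,sd_turner,(.5485,-.1363,.1065),.008),len(q))
togo(*keypose(.15,.033,0))
"
```

```text
scene (array([ 0.55127337, -0.1359801 ,  0.10364178,  0.00906921]), np.float64(0.0013636599235022917)) 1600
top (array([ 0.55310827, -0.13436942,  0.1143312 ,  0.00895191]), np.float64(0.002151096051334154)) 851
t 16.07 pos [ 0.4519 -0.1466  0.1978] q [ 1.51  0.26 -1.26  2.29  0.1   0.29  1.92] F [-0.2  0.4 -0.3] M [ 0.05  0.44 -0.02] w 0.503
 shift [-0.001 -0.035  0.972] turn [-0.0001 -0.0008  0.0963]
```

Emit:
arm_command([
  {"translation": [0,-0.03,0.25],"turn": [0,0,0.095],"hand": 0.5},
  {"translation": [0,-0.03,0.5],"turn": [0,0,0.095],"hand": 0.5},
  {"translation": [0,-0.03,0.5],"turn": [0,0,0.095],"hand": 0.5},
  {"translation": [0,-0.03,0.5],"turn": [0,0,0.095],"hand": 0.5},
])

```text
clock: 16.58
position: [0.4784, -0.1427, 0.1432]
ee_rot: [1.993, 1.916, 0.586]
force: [-0.8, 0.5, 1.4]
width: 0.504
```

```bash
python3 -c "
from h import *
togo(*keypose(.15,.033,0))
"
```

```text
t 16.57 pos [ 0.4784 -0.1427  0.1432] q [ 1.08  0.32 -0.87  2.33  0.35  0.12  1.49] F [-0.8  0.5  1.4] M [0.02 0.43 0.01] w 0.504
 shift [-0.01   0.001  0.466] turn [-0.001  -0.0015  0.0021]
```

Emit:
arm_command([
  {"translation": [-0.01,0,0.15],"turn": [0,0,0],"hand": 0.5},
  {"translation": [-0.01,0,0.3],"turn": [0,0,0],"hand": 0.5},
  {"translation": [-0.01,0,0.4],"turn": [0,0,0],"hand": 0.5},
  {"translation": [-0.01,0,0.466],"turn": [0,0,0],"hand": 0.5},
  {"translation": [-0.01,0,0.466],"turn": [0,0,0],"hand": 0.5},
  {"translation": [-0.01,0,0.466],"turn": [0,0,0],"hand": 0.5},
])

```text
clock: 17.32
position: [0.506, -0.1425, 0.0952]
ee_rot: [1.994, 1.912, 0.586]
force: [-0.0, -1.0, 1.1]
width: 0.502
```

```bash
python3 -c "
from h import *
togo(*keypose(.15,.033,0))
"
```

```text
t 17.32 pos [ 0.506  -0.1425  0.0952] q [ 1.    0.48 -0.85  2.33  1.69  0.16  0.17] F [-0.  -1.   1.1] M [0.05 0.43 0.02] w 0.502
 shift [ 0.013 -0.002  0.006] turn [ 0.0001 -0.0004  0.0009]
```

Emit:
arm_command([
  {"translation": [0.013,0,0.006],"turn": [0,0,0],"hand": 0.3},
  {"translation": [0.013,0,0.006],"turn": [0,0,0],"hand": 0.18},
  {"translation": [0.013,0,0.006],"turn": [0,0,0],"hand": 0.05},
  {"translation": [0.013,0,0.006],"turn": [0,0,0],"hand": 0.05},
  {"translation": [0.013,0,0.006],"turn": [0,0,0],"hand": 0.05},
], squeeze=15)

```text
clock: 17.95
position: [0.5059, -0.1415, 0.0947]
ee_rot: [1.995, 1.91, 0.584]
force: [-2.9, -2.0, 4.2]
width: 0.111
```

Emit:
arm_command([
  {"translation": [0,0,0],"turn": [0,0,0],"hand": 0.05},
  {"translation": [0,0,0],"turn": [0,0,0],"hand": 0.05},
], squeeze=60)

```text
clock: 18.2
position: [0.5059, -0.1414, 0.0947]
ee_rot: [1.995, 1.911, 0.584]
force: [-3.7, -3.0, 5.9]
width: 0.109
```

```bash
python3 -c "
from h import *
togo(*keypose(.15,.033,0))
"
```

```text
t 18.2 pos [ 0.5059 -0.1414  0.0947] q [ 1.    0.48 -0.86  2.33  1.7   0.17  0.15] F [-3.7 -3.   5.9] M [-0.31  0.52 -0.33] w 0.109
 shift [0.005 0.002 0.002] turn [-0.0002  0.0007  0.0004]
```

Emit:
arm_command([
  {"translation": [0,0,0],"turn": [0,0,0.05],"hand": 0.05},
  {"translation": [0,0,0],"turn": [0,0,0.1],"hand": 0.05},
  {"translation": [0,0,0],"turn": [0,0,0.15],"hand": 0.05},
  {"translation": [0,0,0],"turn": [0,0,0.2],"hand": 0.05},
  {"translation": [0,0,0],"turn": [0,0,0.25],"hand": 0.05},
  {"translation": [0,0,0],"turn": [0,0,0.3],"hand": 0.05},
  {"translation": [0,0,0],"turn": [0,0,0.3],"hand": 0.05},
  {"translation": [0,0,0],"turn": [0,0,0.3],"hand": 0.05},
])

```text
clock: 19.2
position: [0.5059, -0.1411, 0.0947]
ee_rot: [2.457, 1.435, 0.695]
force: [-2.4, -2.0, 4.7]
width: 0.102
```

```bash
python3 -c "
from h import *
togo(*keypose(.15+.471,.033,0))
wing(5)
"
```

```text
t 19.2 pos [ 0.5059 -0.1411  0.0947] q [ 1.08  0.53 -0.97  2.33  1.64  0.24 -0.24] F [-2.4 -2.   4.7] M [-0.31  0.38 -0.26] w 0.102
 shift [0.003 0.001 0.002] turn [-0.0001  0.0004  0.0005]
scene 250 key angle mod pi 2.231 mean [ 0.0105 -0.0068] sd [0.0095 0.0116] hmax 0.04989428018596876
top 46 key angle mod pi 1.346 mean [ 0.0213 -0.0054] sd [0.0033 0.0123] hmax 0.04594717118027779
```

Emit:
arm_command([
  {"translation": [0,0,0],"turn": [0,0,0.06],"hand": 0.05},
  {"translation": [0,0,0],"turn": [0,0,0.12],"hand": 0.05},
  {"translation": [0,0,0],"turn": [0,0,0.18],"hand": 0.05},
  {"translation": [0,0,0],"turn": [0,0,0.24],"hand": 0.05},
  {"translation": [0,0,0],"turn": [0,0,0.3],"hand": 0.05},
  {"translation": [0,0,0],"turn": [0,0,0.36],"hand": 0.05},
  {"translation": [0,0,0],"turn": [0,0,0.42],"hand": 0.05},
  {"translation": [0,0,0],"turn": [0,0,0.48],"hand": 0.05},
  {"translation": [0,0,0],"turn": [0,0,0.54],"hand": 0.05},
  {"translation": [0,0,0],"turn": [0,0,0.6],"hand": 0.05},
  {"translation": [0,0,0],"turn": [0,0,0.6],"hand": 0.05},
  {"translation": [0,0,0],"turn": [0,0,0.6],"hand": 0.05},
])

```text
clock: 20.8
position: [0.5059, -0.1411, 0.0946]
ee_rot: [-3.006, -0.173, -0.805]
force: [-3.9, -2.6, 4.9]
width: 0.107
```

```bash
python3 -c "
from h import *
togo(*keypose(.15+.9*np.pi/2,.033,0))
"
```

```text
t 20.8 pos [ 0.5059 -0.1411  0.0946] q [ 1.17  0.6  -1.12  2.32  1.61  0.35 -1.13] F [-3.9 -2.6  4.9] M [-0.38  0.49 -0.3 ] w 0.107
 shift [ 0.003 -0.002  0.002] turn [0.0002 0.0004 0.0009]
```

Emit:
arm_command([
  {"translation": [0,0,0],"turn": [0,0,0.06],"hand": 0.05},
  {"translation": [0,0,0],"turn": [0,0,0.12],"hand": 0.05},
  {"translation": [0,0,0],"turn": [0,0,0.18],"hand": 0.05},
  {"translation": [0,0,0],"turn": [0,0,0.24],"hand": 0.05},
  {"translation": [0,0,0],"turn": [0,0,0.3],"hand": 0.05},
  {"translation": [0,0,0],"turn": [0,0,0.36],"hand": 0.05},
  {"translation": [0,0,0],"turn": [0,0,0.4],"hand": 0.05},
  {"translation": [0,0,0],"turn": [0,0,0.4],"hand": 0.05},
  {"translation": [0,0,0],"turn": [0,0,0.4],"hand": 0.05},
])

```text
clock: 21.92
position: [0.5058, -0.1409, 0.0946]
ee_rot: [-2.776, 0.728, -0.718]
force: [-3.8, -1.9, 5.0]
width: 0.105
```

```bash
python3 -c "
from h import *
togo(*keypose(.15+1.3*np.pi/2,.033,0))
"
```

```text
t 21.93 pos [ 0.5058 -0.1409  0.0946] q [ 1.2   0.64 -1.18  2.32  1.6   0.4  -1.74] F [-3.8 -1.9  5. ] M [-0.46  0.61 -0.28] w 0.105
 shift [ 0.003 -0.003  0.001] turn [0.0003 0.0003 0.0012]
```

Emit:
arm_command([
  {"translation": [0,0,0],"turn": [0,0,0.06],"hand": 0.05},
  {"translation": [0,0,0],"turn": [0,0,0.12],"hand": 0.05},
  {"translation": [0,0,0],"turn": [0,0,0.18],"hand": 0.05},
  {"translation": [0,0,0],"turn": [0,0,0.24],"hand": 0.05},
  {"translation": [0,0,0],"turn": [0,0,0.3],"hand": 0.05},
  {"translation": [0,0,0],"turn": [0,0,0.36],"hand": 0.05},
  {"translation": [0,0,0],"turn": [0,0,0.42],"hand": 0.05},
  {"translation": [0,0,0],"turn": [0,0,0.48],"hand": 0.05},
  {"translation": [0,0,0],"turn": [0,0,0.54],"hand": 0.05},
  {"translation": [0,0,0],"turn": [0,0,0.54],"hand": 0.05},
  {"translation": [0,0,0],"turn": [0,0,0.54],"hand": 0.05},
])

```text
clock: 23.3
position: [0.5058, -0.1408, 0.0945]
ee_rot: [-2.119, 1.713, -0.515]
force: [-3.9, -1.3, 5.2]
width: 0.107
```

```bash
python3 -c "
from h import *
togo(*keypose(.15+1.84*np.pi/2,.033,0))
"
```

```text
t 23.3 pos [ 0.5058 -0.1408  0.0945] q [ 1.22  0.66 -1.21  2.32  1.6   0.43 -2.58] F [-3.9 -1.3  5.2] M [-0.34  0.71 -0.24] w 0.107
 shift [ 0.001 -0.004  0.001] turn [0.0004 0.0001 0.0021]
```

Emit:
arm_command([
  {"translation": [0,0,0],"turn": [0,0,0],"hand": 0.25},
  {"translation": [0,0,0],"turn": [0,0,0],"hand": 0.5},
  {"translation": [0,0,0],"turn": [0,0,0],"hand": 0.5},
  {"translation": [0,0,-0.15],"turn": [0,0,0],"hand": 0.5},
  {"translation": [0,0,-0.35],"turn": [0,0,0],"hand": 0.5},
  {"translation": [0,0,-0.42],"turn": [0,0,0],"hand": 0.5},
  {"translation": [0,0,-0.42],"turn": [0,0,0],"hand": 0.5},
])

```text
clock: 24.18
position: [0.4808, -0.144, 0.1387]
ee_rot: [-2.117, 1.716, -0.517]
force: [0.8, -0.1, -0.1]
width: 0.496
```

Emit:
arm_command([
  {"translation": [0,0,0],"turn": [0,0,-0.1],"hand": 0.5},
  {"translation": [0,0,0],"turn": [0,0,-0.2],"hand": 0.5},
  {"translation": [0,0,0],"turn": [0,0,-0.3],"hand": 0.5},
  {"translation": [0,0,0],"turn": [0,0,-0.4],"hand": 0.5},
  {"translation": [0,0,0],"turn": [0,0,-0.5],"hand": 0.5},
  {"translation": [0,0,0],"turn": [0,0,-0.6],"hand": 0.5},
  {"translation": [0,0,0],"turn": [0,0,-0.7],"hand": 0.5},
  {"translation": [0,0,0],"turn": [0,0,-0.8],"hand": 0.5},
  {"translation": [0,0,0],"turn": [0,0,-0.9],"hand": 0.5},
  {"translation": [0,0,0],"turn": [0,0,-1],"hand": 0.5},
  {"translation": [0,0,0],"turn": [0,0,-1],"hand": 0.5},
])

```text
clock: 25.55
position: [0.4809, -0.1433, 0.1378]
ee_rot: [-3.016, -0.315, -0.811]
force: [-0.1, -0.4, 0.3]
width: 0.498
```

Emit:
arm_command([
  {"translation": [0,0,0],"turn": [0,0,-0.1],"hand": 0.5},
  {"translation": [0,0,0],"turn": [0,0,-0.2],"hand": 0.5},
  {"translation": [0,0,0],"turn": [0,0,-0.3],"hand": 0.5},
  {"translation": [0,0,0],"turn": [0,0,-0.4],"hand": 0.5},
  {"translation": [0,0,0],"turn": [0,0,-0.5],"hand": 0.5},
  {"translation": [0,0,0],"turn": [0,0,-0.6],"hand": 0.5},
  {"translation": [0,0,0],"turn": [0,0,-0.7],"hand": 0.5},
  {"translation": [0,0,0],"turn": [0,0,-0.8],"hand": 0.5},
  {"translation": [0,0,0],"turn": [0,0,-0.9],"hand": 0.5},
  {"translation": [0,0,0],"turn": [0,0,-1],"hand": 0.5},
  {"translation": [0,0,0],"turn": [0,0,-1],"hand": 0.5},
])

```text
clock: 26.92
position: [0.4809, -0.1434, 0.138]
ee_rot: [1.721, 2.115, 0.519]
force: [-0.6, 0.5, -0.2]
width: 0.501
```

```bash
python3 -c "
from h import *
togo(*keypose(3.04-np.pi,.033,0))
wing(6)
a=cv2.imread('pics/scene6.png')[130:340,120:340];t=cv2.imread('pics/top6.png')[80:290,180:380]
cv2.imwrite('pics/g.png',cv2.resize(np.hstack([a,t]),None,fx=1.9,fy=1.9,interpolation=3))
"
```

```text
t 26.93 pos [ 0.4809 -0.1434  0.138 ] q [ 1.34  0.51 -1.26  2.32  1.23  0.33  0.9 ] F [-0.6  0.5 -0.2] M [0.06 0.5  0.  ] w 0.501
 shift [-0.001  0.003  0.419] turn [-0.0003 -0.0004 -0.0022]
scene 222 key angle mod pi 2.992 mean [ 0.005  -0.0021] sd [0.0029 0.0179] hmax 0.047027389678377114
top 77 key angle mod pi 3.052 mean [0.0075 0.0022] sd [0.0032 0.0168] hmax 0.04904134338481738
```

View pics/g.png

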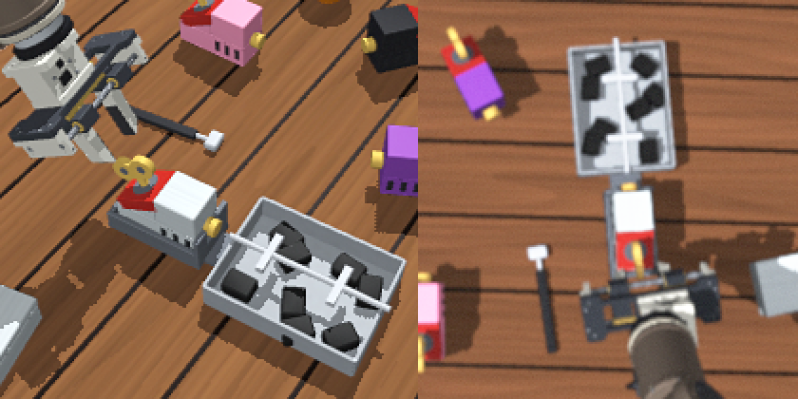

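The key is at about 3.02 rad and the turner is seated. I regrip and wind to the stop.

Emit:
arm_command([
  {"translation": [0,0,0.15],"turn": [0,0,0],"hand": 0.5},
  {"translation": [0,0,0.3],"turn": [0,0,0],"hand": 0.5},
  {"translation": [0,0,0.42],"turn": [0,0,0],"hand": 0.5},
  {"translation": [0,0,0.42],"turn": [0,0,0],"hand": 0.5},
  {"translation": [0,0,0.42],"turn": [0,0,0],"hand": 0.5},
])

```text
clock: 27.65
position: [0.5057, -0.1407, 0.0948]
ee_rot: [1.718, 2.117, 0.518]
force: [-0.1, 0.3, 0.7]
width: 0.5
```

Emit:
arm_command([
  {"translation": [0,0,0],"turn": [0,0,0],"hand": 0.3},
  {"translation": [0,0,0],"turn": [0,0,0],"hand": 0.18},
  {"translation": [0,0,0],"turn": [0,0,0],"hand": 0.05},
  {"translation": [0,0,0],"turn": [0,0,0],"hand": 0.05},
  {"translation": [0,0,0],"turn": [0,0,0],"hand": 0.05},
], squeeze=15)

```text
clock: 28.28
position: [0.5058, -0.1408, 0.0947]
ee_rot: [1.716, 2.118, 0.517]
force: [-2.2, -0.4, 3.6]
width: 0.105
```

Emit:
arm_command([
  {"translation": [0,0,0],"turn": [0,0,0],"hand": 0.05},
  {"translation": [0,0,0],"turn": [0,0,0.06],"hand": 0.05},
  {"translation": [0,0,0],"turn": [0,0,0.12],"hand": 0.05},
  {"translation": [0,0,0],"turn": [0,0,0.18],"hand": 0.05},
  {"translation": [0,0,0],"turn": [0,0,0.24],"hand": 0.05},
  {"translation": [0,0,0],"turn": [0,0,0.3],"hand": 0.05},
  {"translation": [0,0,0],"turn": [0,0,0.36],"hand": 0.05},
  {"translation": [0,0,0],"turn": [0,0,0.36],"hand": 0.05},
  {"translation": [0,0,0],"turn": [0,0,0.36],"hand": 0.05},
], squeeze=60)

```text
clock: 29.4
position: [0.5059, -0.1407, 0.0946]
ee_rot: [2.312, 1.607, 0.662]
force: [-3.4, 1.0, 5.8]
width: 0.099
```

```bash
python3 -c "
from h import *
togo(*keypose(3.8-np.pi,.033,0))
"
```

```text
t 29.4 pos [ 0.5059 -0.1407  0.0946] q [ 1.18  0.61 -1.14  2.32  1.6   0.36 -0.02] F [-3.4  1.   5.8] M [ 0.06  0.44 -0.03] w 0.099
 shift [0.    0.003 0.001] turn [-0.0003 -0.      0.1247]
```

Key at about 3.6. I wind the last 0.2 rad in small rows and watch for the stop.

Emit:
arm_command([
  {"translation": [0,0,0],"turn": [0,0,0.03],"hand": 0.05},
  {"translation": [0,0,0],"turn": [0,0,0.06],"hand": 0.05},
  {"translation": [0,0,0],"turn": [0,0,0.09],"hand": 0.05},
  {"translation": [0,0,0],"turn": [0,0,0.12],"hand": 0.05},
  {"translation": [0,0,0],"turn": [0,0,0.13],"hand": 0.05},
  {"translation": [0,0,0],"turn": [0,0,0.13],"hand": 0.05},
])

```text
clock: 30.15
position: [0.5059, -0.1407, 0.0947]
ee_rot: [2.498, 1.382, 0.704]
force: [-3.2, 0.8, 4.0]
width: 0.102
```

```bash
python3 -c "
from h import *
togo(*keypose(3.8-np.pi,.033,0))
"
```

```text
t 30.15 pos [ 0.5059 -0.1407  0.0947] q [ 1.19  0.62 -1.16  2.32  1.6   0.38 -0.22] F [-3.2  0.8  4. ] M [-0.09  0.46  0.07] w 0.102
 shift [0.    0.002 0.002] turn [-0.0002  0.0001 -0.0051]
```

Emit:
arm_command([
  {"translation": [0,0,0],"turn": [0,0,0.02],"hand": 0.05},
  {"translation": [0,0,0],"turn": [0,0,0.04],"hand": 0.05},
  {"translation": [0,0,0],"turn": [0,0,0.04],"hand": 0.05},
])

```text
clock: 30.52
position: [0.5063, -0.1408, 0.0949]
ee_rot: [2.552, 1.307, 0.717]
force: [-1.3, -0.3, 4.3]
width: 0.108
```

```bash
python3 -c "
from h import *
togo(*keypose(3.8-np.pi,.033,0))
"
```

```text
t 30.52 pos [ 0.5063 -0.1408  0.0949] q [ 1.19  0.63 -1.16  2.32  1.6   0.38 -0.29] F [-1.3 -0.3  4.3] M [-0.5  -0.05  0.78] w 0.108
 shift [-0.001 -0.001  0.001] turn [ 0.0002 -0.0001 -0.0457]
```

The moment jumped to about 0.9 N m, so the stop is reached. I relieve the twist a little, release and back off.

Emit:
arm_command([
  {"translation": [0,0,0],"turn": [0,0,-0.03],"hand": 0.05},
  {"translation": [0,0,0],"turn": [0,0,-0.03],"hand": 0.25},
  {"translation": [0,0,0],"turn": [0,0,-0.03],"hand": 0.5},
  {"translation": [0,0,0],"turn": [0,0,-0.03],"hand": 0.5},
  {"translation": [0,0,-0.15],"turn": [0,0,-0.03],"hand": 0.5},
  {"translation": [0,0,-0.4],"turn": [0,0,-0.03],"hand": 0.5},
  {"translation": [0,0,-0.8],"turn": [0,0,-0.03],"hand": 0.5},
  {"translation": [0,0,-0.8],"turn": [0,0,-0.03],"hand": 0.5},
  {"translation": [0,0,-0.8],"turn": [0,0,-0.03],"hand": 0.5},
])

```text
clock: 31.65
position: [0.4579, -0.1462, 0.1783]
ee_rot: [2.512, 1.361, 0.707]
force: [-0.2, 1.2, 0.5]
width: 0.502
```

```bash
python3 -c "
from h import *
togo(*keypose(3.8-np.pi,.033,0.1))
wing(7)
for n in('scene','top'):
  for k in('0','7'):
    P=cloud(n,np.load(n+k+'.npy'))
    if k=='7':
      q=sel(P,(.552,-.136),.085,.03,.097);q=q[(q-Ob)@Rb.as_matrix()[:,0]>-.05];q=q[(q-Ob)@Rb.as_matrix()[:,0]<.061]
      print(n,fit(q,sd_turner,(.5485,-.1363,.1065),.008),len(q))
  for t in('firelighter_box','pinch_bowl','probe'): print(n,t,[list(np.round(b['rect'])) for b in finder.boxes_of(n,t)[:1]])
a=cv2.imread('pics/scene7.png')[130:340,120:340];t=cv2.imread('pics/top7.png')[80:290,180:380]
cv2.imwrite('pics/i.png',cv2.resize(np.hstack([a,t]),None,fx=1.9,fy=1.9,interpolation=3))
"
```

```text
t 31.65 pos [ 0.4579 -0.1462  0.1783] q [ 1.46  0.33 -1.26  2.31  0.5   0.26  0.84] F [-0.2  1.2  0.5] M [ 0.06  0.45 -0.04] w 0.502
 shift [ 0.003  0.001 -0.027] turn [ 0.0003  0.0006 -0.0163]
scene 107 key angle mod pi 0.727 mean [ 0.0104 -0.0052] sd [0.0032 0.0179] hmax 0.046589966171455104
top 122 key angle mod pi 0.717 mean [0.007  0.0006] sd [0.0033 0.0163] hmax 0.048923882300910784
scene (array([ 0.54822491, -0.1362409 ,  0.08286937,  0.00821909]), np.float64(0.0007916108860453047)) 1365
scene firelighter_box []
scene pinch_bowl [[np.float64(282.0), np.float64(106.0), np.float64(307.0), np.float64(132.0)]]
scene probe [[np.float64(184.0), np.float64(188.0), np.float64(240.0), np.float64(208.0)]]
top (array([ 0.54812643, -0.13523343,  0.09721774,  0.00808777]), np.float64(0.0018342274119376792)) 749
top firelighter_box [[np.float64(352.0), np.float64(210.0), np.float64(403.0), np.float64(248.0)]]
top pinch_bowl [[np.float64(104.0), np.float64(205.0), np.float64(137.0), np.float64(234.0)]]
top probe [[np.float64(235.0), np.float64(209.0), np.float64(251.0), np.float64(267.0)]]
```

View pics/i.png

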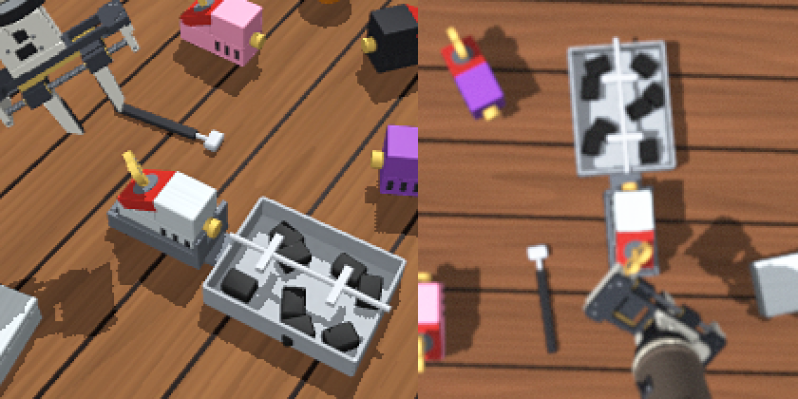

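```bash
python3 -c "
from h import *
print(ticket.sign_off())"
```

```text
the job is handed in; nothing more can be done
None
```

The turner is seated in the bracket pocket with its nose in the notch, the key is wound to its stop, and the job is handed in at about 32 s of the 72 s allowed. No verdict was reported.

I lowered the bare-aluminium turner until the floor contact showed in the force reading, then let it go. I wound the key in steps with two grips. At the stop the moment jumped to about 0.9 N m.

Last checks:
- **Turner:** within about 1 mm of the bracket in plan, with its underside about 8.1 mm above the bracket origin. It is square within about 0.01 rad by the top camera and 0.024 rad by the scene camera (limit 0.07). Tilt was not fitted separately; it looks flat in the pictures.
- **Key:** the cameras read 3.86 and 3.87 rad, a little past the 3.8 stop, which I put down to measuring noise. I eased it back slightly before letting go.
- **Bystanders:** the finder boxes for the bowl and probe match the start to within a few pixels, as does the firelighter box in the top view. The finder missed the firelighter box in the final scene picture.
- **Arm:** stands clear, touching nothing.

The first bracket fit was about 30 mm off along x. I caught it in an overlay and corrected it before moving.

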